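# Toy-car parts back into their trays

### The job

Sort the stray toy-car parts into the grey trays that already hold parts of the same kind: both wheels and the sloping bonnet block off the bench, and the round barrel that was put by mistake among the square blanks in the plywood crate. Set each part down on the tray's bottom beside those already there: the wheels flat with the hub up, the bonnet block on its base and the barrel standing upright. Leave the file and the brush where they lie.

Things in the scene. Friction and masses are not known exactly. Their poses are not given: they have to be found in the camera images.
- wheel_a: Stray wooden toy wheel lying flat on the bench: disc 42 mm across, 16 mm thick at the rim, with a raised hub 20 mm across on its upper face (18 mm high in all). Origin at the centre of its underside, z up along the axle. 15 to 28 g. Identical to wheel_b.
- wheel_b: Second stray wooden toy wheel, identical to wheel_a and lying the same way elsewhere on the bench.
- bonnet: Stray wooden bonnet block (a blunt wedge) lying on its base on the bench: 60 mm long (x), 34 mm wide (y), 34 mm high at the -x end, sloping down to 12 mm at the +x end; its two long sides (facing +y and -y) are upright and parallel. Origin at the centre of its underside, z up. 20 to 42 g.
- barrel: Round wooden barrel blank (tanker body), a plain cylinder 32 mm across and 120 mm tall, standing upright in one of the nine cells of the crate, at any of them, the only round one there. It rises 40 mm above the square blanks around it. Origin at the centre of its underside, z up. 42 to 84 g.
- crate: Plywood crate, fixed to the bench, 118 mm square outside, 60 mm high, walls and floor 9 mm thick. Packed three by three with eight loose square blanks (32 by 32 by 80 mm, standing, tops 89 mm above the bench, about 1 mm of play) and the barrel; cell centres 33 mm apart. Origin at the centre of its underside, axes along its sides.
- tray_wheels: Open grey plastic tray, fixed to the bench, 177 mm (its x) by 142 mm (its y) by 45 mm high, walls and floor 6 mm thick, a rim lip 6 mm beyond that along each end, a blank card on its -x end; the three trays are alike but for their contents. The wheel tray: two wheels like the stray ones lie, fixed, side by side at its +x end, centres at x = 58 mm, y = +34 and -34 mm; the rest of the floor is free. Origin at the centre of its underside.
- tray_bonnets: Open grey plastic tray, fixed to the bench, 177 mm (its x) by 142 mm (its y) by 45 mm high, walls and floor 6 mm thick, a rim lip 6 mm beyond that along each end, a blank card on its -x end; the three trays are alike but for their contents. The bonnet tray: two bonnet blocks lie, fixed, in a row along y at its +x end, taking up x from 44 to 78 mm; the rest of the floor is free. Origin at the centre of its underside.
- tray_barrels: Open grey plastic tray, fixed to the bench, 177 mm (its x) by 142 mm (its y) by 45 mm high, walls and floor 6 mm thick, a rim lip 6 mm beyond that along each end, a blank card on its -x end; the three trays are alike but for their contents. The barrel tray: two barrels like the stray one stand, fixed, at its +x end, centres at x = 60 mm, y = +34 and -34 mm, tops 126 mm above the bench; the rest of the floor is free. Origin at the centre of its underside.
- file: Flat steel file with a black handle, 310 mm long (along x, the blade to +x), 26 mm wide, 18 mm high, lying loose on the bench to the right of the robot base. To be left alone. Origin on the underside, about the middle of its length.
- bench_brush: Flat bench brush with a brown wooden handle, 240 mm long (along x, bristles to +x), 42 mm wide, 20 mm high, lying loose on the bench to the left of the robot base. To be left alone. Origin on the underside, at the middle of its length.
There are look-alikes about, which are no part of the job. What is shaped like the wheel_a but orange or yellow is not meant. What is shaped like the bonnet but black is not meant.

How it is judged:
By the outcome, as a careful person would: the job done as asked, in the order asked, and still so for the second after the job is handed in, with the robot touching nothing.
It also fails if it takes over 115 s, if anything falls off the work surface, if the arm or the gripper's body presses on something with over 40 N, if the wrist force passes 120 N, or if a joint passes its speed limit or range.

### The arm

A 6-joint arm with a two-finger parallel gripper is mounted at the origin on the work surface. World frame = base frame: x ahead of the robot, y to its left, z up, the work surface at z = 0. Lengths are in mm, angles in rad, forces in N, time in s.
With the tool pointing down it reaches from about 275 to 825 mm from the base axis. Payload 4.9 kg.
Tool frame: the origin (TCP) lies at the very end of the fingers, on their centre line; the grasp point (between the pads) lies 19 mm behind it; z points along the fingers, y is the line along which they close (so a half turn about z gives the same grasp; the last joint's range is limited). The gripper opens to 85 mm and grips with 20 to 120 N. Pads are 22 mm wide; open, the fingers measure 114 mm over their backs; the gripper's body (76 mm by 85 mm) begins 54 mm behind the grasp point. The pads swing forward as they close: fully open they stand 13 mm farther back than shut.
Start: joints at [-1.338, 0.326, -0.193, 1.052, 0, 1.437], TCP at [197.259, -513.427, 231.281] pointing down, gripper open.
Joint ranges: [-2.65, 2.65], [-0.97, 1.79], [-1.3, 1.35], [-1.93, 2.1], [-1.47, 1.37], [-3.14, 3.14]. Speed limits (rad/s): [2.57, 2.57, 3.14, 3.14, 3.14, 3.14].

### API

Orientations are given as [roll, pitch, yaw] about the fixed x, y, z axes, in that order (R = Rz(yaw) Ry(pitch) Rx(roll)).
In Python, from bench import bot, solve_ik, imaging gives the robot as it stands. Calls block until the motion is done:
- bot.move_ptp(position, orientation): joint-space move of the TCP to a pose.
- bot.movel(position, rot=None, max_speed=150, threshold=None): straight line of the TCP; rot=None keeps the orientation; max_speed is the mean speed in mm/s. With threshold (N) it stops when the force on the tool has changed by that much, and returns True; else False.
- bot.move_j(angles): joint-space move.
- bot.grip(opening, effort=None): opening from 0.0 (shut) to 1.0 (fully open); effort is the grip in N (None keeps the last); returns when the fingers have stopped.
- bot.dwell(seconds).
- solve_ik(position, orientation): joint angles nearest the present ones, or None.
- bot.get_state(): the state.
- imaging.capture(name): name is "scene" or "top" or "wrist"; returns the picture (480x640x3 uint8, blue, green, red); there is no depth.
- imaging.camera_model(name): a dict with "K" (3x3 intrinsics, pixels), "position" and "rotation" of the camera in the world. Camera axes: x right, y up, looking along -z (the intrinsics and any distortion apply to the point x, -y, -z); pixel columns grow to the right and rows downward; lengths in mm; the calibration is good to about 2 mm. The wrist camera is an equidistant fisheye: a pixel r from the principal point sees the ray r / f radians off the axis. A picture is of the moment at which its call begins: read the wrist's pose just before it. camera_model takes no time and is no camera call; for the wrist camera it gives the pose at the moment of the call.
A pose or a line that the arm cannot do raises bot.IKError and nothing moves.
- bot.sign_off(): hands the job in; it is judged then, once.
The state is a dict: "t": time; "qpos": joint angles; "joint_velocities": joint speeds; "effort": joint torques, N m; "tcp_pos": TCP position; "orientation": TCP orientation; "contact_force": force on the tool from outside, world axes, zero at the start; "wrist_torque": the same for the moment, N m; "opening": opening from 0.0 (shut) to 1.0 (fully open); "gripper_force": force on a finger pad.
Only numpy, scipy, OpenCV 4.12 (cv2) and the standard library are available. Lean on these libraries where they do the work, as an engineer would, in place of code of your own. Each camera call takes 0.05 s, during which the arm holds its last target. There are 200 camera calls.

## Working session

There is one attempt and no reset: what is moved stays moved. The work goes in short steps, each a Python script; the robot and the scene stay as the last script left them, time stands still between calls to the robot, and variables do not carry over. Pictures are saved under pics/ and viewed, at most 14 in all, crops included, and the job is handed in when it is done.

```bash
ls; mkdir -p pics; python3 - <<'E'
from bench import bot, imaging
import cv2
for n in("scene","top"):
    cv2.imwrite(f"pics/{n}0.png",imaging.capture(n)); m=imaging.camera_model(n); print(n,m)
print(bot.get_state()["t"])
E
```

```text
pics
scene {'K': array([[471.27375314,   0.        , 321.82926096],
       [  0.        , 471.27375314, 242.00653843],
       [  0.        ,   0.        ,   1.        ]]), 'position': array([1013.70156183,  352.86758055,  718.7213514 ]), 'rotation': array([ 0.76617957, -0.01298351,  2.13822133])}
top {'K': array([[604.82569504,   0.        , 322.59758306],
       [  0.        , 604.82569504, 250.98424832],
       [  0.        ,   0.        ,   1.        ]]), 'position': array([ 376.96053465,   -5.90852281, 1245.75412381]), 'rotation': array([ 0.05473816,  0.02749934, -1.56258936])}
0.1
```

View pics/top0.png

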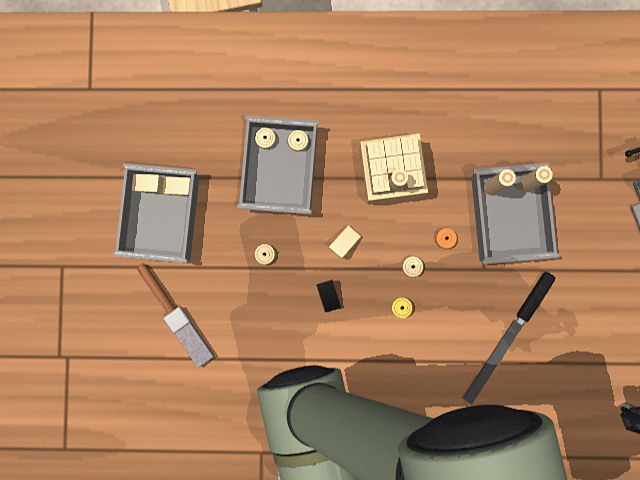

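View pics/scene0.png

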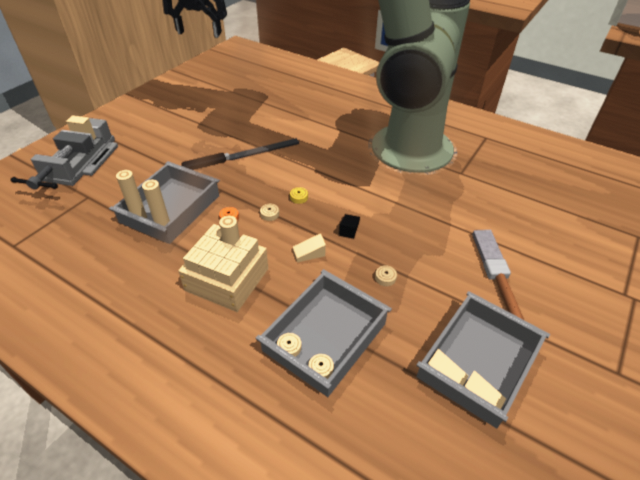

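Top picture candidates:
- **Wheels:** wood ones at (264,254) and (413,266). The orange (446,238) and yellow (402,307) are decoys, and the two at (264,138) and (298,140) are already in their tray.
- **Bonnet:** wood at (345,241). The black one at (329,296) is a decoy, and those at (147,183) and (177,186) are in their tray.
- **Barrel:** the round top in the crate at (400,177). Those at (507,177) and (544,174) are in their tray.
- **Trays:** bonnets on the left, wheels in the middle, barrels on the right. Their +x ends point up in the image, which is world +x.

```bash
cat > h.py <<'E'
import numpy as np, cv2
from scipy.spatial.transform import Rotation as Rn
from bench import bot, solve_ik, imaging
def rays(m,uv,fish=False):
    uv=np.atleast_2d(np.asarray(uv,float)); K=m["K"]
    x=(uv[:,0]-K[0,2])/K[0,0]; y=(uv[:,1]-K[1,2])/K[1,1]
    if fish:
        r=np.hypot(x,y)+1e-12; s=np.sin(r)/r; d=np.c_[x*s,y*s,np.cos(r)]
    else: d=np.c_[x,y,np.ones_like(x)]
    d=d*[1,-1,-1]
    return d@Rn.from_euler("xyz",m["rotation"]).as_matrix().T
def onplane(m,uv,z,fish=False):
    d=rays(m,uv,fish); p=np.asarray(m["position"])
    return (p+d*((z-p[2])/d[:,2])[:,None])[:,:2]
def proj(m,P):
    P=np.atleast_2d(P)-m["position"]; c=P@Rn.from_euler("xyz",m["rotation"]).as_matrix()*[1,-1,-1]
    return (c/c[:,2:])@m["K"].T
def blobs(mask,amin,amax):
    cs,_=cv2.findContours(mask.astype(np.uint8),cv2.RETR_EXTERNAL,cv2.CHAIN_APPROX_NONE)
    return [c for c in cs if amin<cv2.contourArea(c)<amax]
def wood(im):
    h,s,v=cv2.split(cv2.cvtColor(im,cv2.COLOR_BGR2HSV)); return (s<135)&(s>40)&(v>150)&(h>10)&(h<35)
def grey(im):
    s=im.astype(int); return ((s.max(2)-s.min(2))<28)&(s.max(2)<190)&(s.max(2)>45)
E
python3 - <<'E'
from h import *
im=cv2.imread("pics/top0.png"); m=imaging.camera_model("top")
for c in blobs(wood(im),60,6000):
    (u,v),(w,h),a=cv2.minAreaRect(c); print("wood",round(u),round(v),round(w),round(h),round(a),"z16",onplane(m,(u,v),16).round(0))
for c in blobs(grey(im)[:280]|0,2000,20000):
    b=cv2.boxPoints(cv2.minAreaRect(c)); P=onplane(m,b,45)
    print("tray",b.round(0).tolist(),P.mean(0).round(1),P.round(0).tolist(),[round(float(np.linalg.norm(P[i]-P[i-1]))) for i in (0,1)])
hs=cv2.cvtColor(im,cv2.COLOR_BGR2HSV); print(hs[254,258],hs[241,345],hs[225,345],hs[190,280])
E
```

```text
wood 626 470 19 25 90 z16 [[  17. -574.]]
wood 568 470 23 7 69 z16 [[  15. -460.]]
wood 272 467 24 17 90 z16 [[ 10. 127.]]
wood 444 412 11 39 90 z16 [[ 125. -218.]]
wood 545 419 77 31 41 z16 [[ 113. -416.]]
wood 622 386 41 33 90 z16 [[ 181. -569.]]
wood 440 364 2 47 90 z16 [[ 219. -208.]]
wood 33 402 89 66 90 z16 [[131. 616.]]
wood 30 312 87 60 90 z16 [[316. 628.]]
wood 176 186 17 27 90 z16 [[577. 333.]]
wood 145 182 17 26 90 z16 [[583. 397.]]
wood 507 178 17 16 90 z16 [[ 596. -345.]]
wood 298 140 20 19 90 z16 [[673.  82.]]
wood 264 137 19 20 0 z16 [[679. 150.]]
wood 620 134 86 38 90 z16 [[ 686. -574.]]
wood 400 4 7 23 90 z16 [[ 958. -127.]]
wood 610 4 8 19 90 z16 [[ 957. -560.]]
wood 572 4 8 70 90 z16 [[ 957. -481.]]
wood 474 4 8 123 90 z16 [[ 958. -282.]]
tray [[470.0, 170.0], [549.0, 162.0], [559.0, 257.0], [480.0, 265.0]] [ 520.3 -351.6] [[607.0, -265.0], [623.0, -421.0], [434.0, -438.0], [417.0, -283.0]] [190, 157]
tray [[113.0, 255.0], [123.0, 162.0], [200.0, 170.0], [189.0, 264.0]] [517.8 363. ] [[431.0, 449.0], [621.0, 433.0], [604.0, 276.0], [415.0, 294.0]] [156, 190]
tray [[237.0, 208.0], [244.0, 115.0], [318.0, 121.0], [311.0, 214.0]] [616.1 119.9] [[527.0, 201.0], [716.0, 189.0], [704.0, 39.0], [516.0, 52.0]] [149, 189]
[ 22  67 248] [ 24  61 250] [ 12 130 180] [ 15   9 164]
```

```bash
sed -i 's/(h>10)&(h<35)/(h>17)\&(h<35)/' h.py; python3 - <<'E'
from h import *
im=cv2.imread("pics/top0.png"); m=imaging.camera_model("top")
for c in blobs(wood(im)[:300],60,6000):
    (u,v),(w,h),a=cv2.minAreaRect(c); print("wood",round(u),round(v),round(w),round(h),round(a),"z16",onplane(m,(u,v),16).round(0),"z129",onplane(m,(u,v),129).round(0))
print("barrel",onplane(m,[(400,177),(507,177.5),(544,174)],129))
s=imaging.camera_model("scene"); print("barrel in scene",proj(s,[*onplane(m,(400,177),129)[0],129]).round(0))
cv2.imwrite("pics/crop1.png",cv2.resize(im[120:330,230:470],None,fx=3.2,fy=2.85,interpolation=cv2.INTER_CUBIC)[:600])
E
```

```text
wood 412 266 19 19 0 z16 [[ 416. -154.]] z129 [[ 412. -140.]]
wood 264 254 18 19 0 z16 [[438. 148.]] z129 [[433. 134.]]
wood 344 241 17 29 42 z16 [[464. -16.]] z129 [[456. -15.]]
wood 176 186 17 26 90 z16 [[577. 332.]] z129 [[559. 301.]]
wood 146 182 17 25 90 z16 [[583. 396.]] z129 [[564. 359.]]
wood 507 177 16 16 45 z16 [[ 597. -345.]] z129 [[ 577. -314.]]
wood 544 174 16 15 90 z16 [[ 604. -419.]] z129 [[ 583. -381.]]
wood 394 167 60 60 82 z16 [[ 618. -115.]] z129 [[ 595. -105.]]
wood 298 140 19 19 90 z16 [[674.  82.]] z129 [[646.  74.]]
wood 264 138 19 19 90 z16 [[678. 150.]] z129 [[650. 136.]]
wood 190 5 10 28 90 z16 [[959. 311.]] z129 [[905. 282.]]
barrel [[ 576.38169779 -117.25342533]
 [ 576.10157841 -314.22406168]
 [ 582.83442817 -381.96547751]]
barrel in scene [[229. 220.   1.]]
```

View pics/crop1.png

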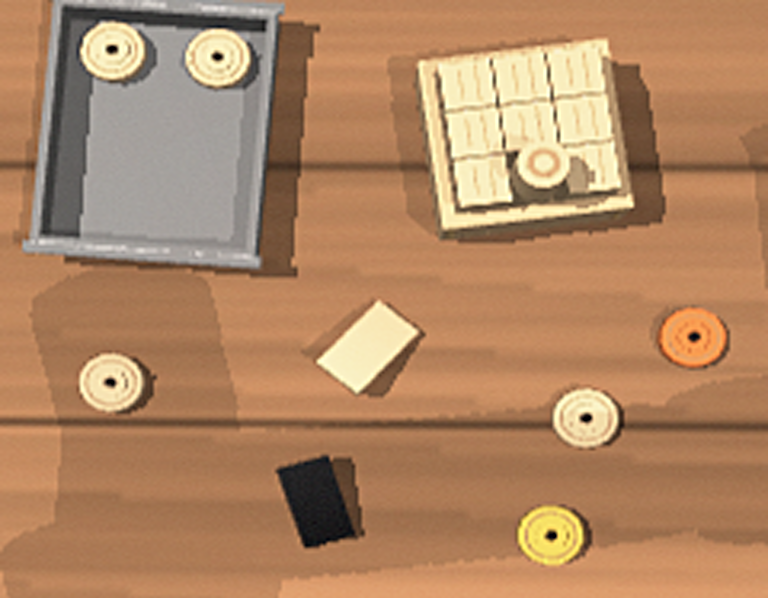

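Crop: the two wood wheels are at crop (112,382) and (587,418), clear of the yellow and orange ones. The bonnet is at (368,347), and the barrel is in the middle of the crate's near row at (545,167). I'm moving to hover over the first wheel.

```bash
cat >> h.py <<'E'
def pose(p,phi):
    """tool down, closing along world direction phi (deg); picks the half turn with the least last-joint angle"""
    best=None
    for k in (-270,-90,90,270):
        o=[np.pi,0,np.radians(phi+k)]; q=solve_ik(list(p),o)
        if q is not None and (best is None or abs(q[5])<best[0]): best=(abs(q[5]),o)
    if best is None: raise RuntimeError(f"no ik {p} {phi}")
    return best[1]
def go(p,phi):
    o=pose(p,phi); bot.move_ptp(list(p),o); return o
def look(name):
    m=imaging.camera_model("wrist"); im=imaging.capture("wrist"); cv2.imwrite(f"pics/{name}.png",im); return m,im
def find(m,im,xy,z,amin=150,r=60):
    """wood blob nearest xy: minAreaRect centre, axis points, size, all on plane z"""
    out=[]
    for c in blobs(wood(im),amin,60000):
        P=onplane(m,c[:,0,:],z,True).astype(np.float32); (x,y),(w,h),a=cv2.minAreaRect(P)
        out.append((np.hypot(x-xy[0],y-xy[1]),round(x,1),round(y,1),round(w,1),round(h,1),round(a,1)))
    return sorted(out)[:2]
def say(*a): s=bot.get_state(); print(*a,"t",round(s["t"],1),"tcp",np.round(s["tcp_pos"],1),"open",round(s["opening"],3),"F",np.round(s["contact_force"],1),"g",round(float(np.max(s["gripper_force"])),1))
E
python3 - <<'E'
from h import *
go((416,-154,150),60); say()
m,im=look("w1"); print(m, find(m,im,(416,-154),16))
E
```

```text
t 1.7 tcp [ 416.3 -154.7  150.2] open 1.005 F [-0.5 -0.  -0.1] g 0.0
{'K': array([[371.64829954,   0.        , 315.80847655],
       [  0.        , 371.64829954, 240.9940235 ],
       [  0.        ,   0.        ,   1.        ]]), 'position': array([ 357.74824125, -121.72313606,  291.68068478]), 'rotation': array([-2.73828846e-01,  7.08386189e-04,  1.04607801e+00])} [(np.float64(3.263766996384623), 414.9, -157.1, 40.5, 41.8, 58.8), (np.float64(146.91587444719278), 466.4, -16.0, 37.4, 67.4, 38.8)]
```

View pics/w1.png

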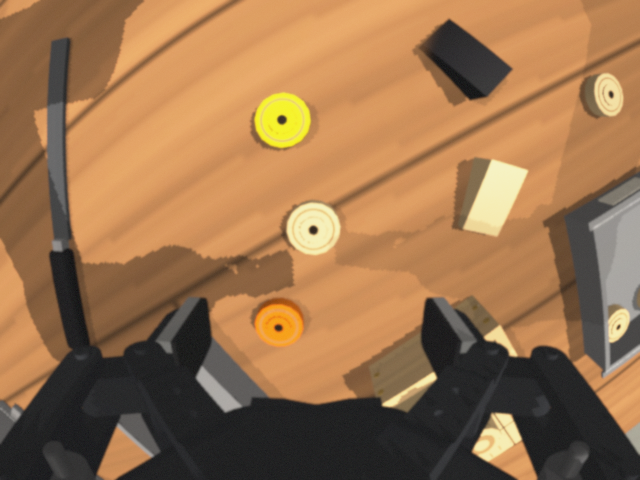

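The wrist picture shows the wheel at (312,229). It measures 41×42 mm on the plane and agrees with the top view within 3 mm. The fingers close along the image horizontal, clear of the yellow one at (282,120) and the orange one at (278,322). Grasping it now.

```bash
cat >> h.py <<'E'
def T(c,yaw,l):
    a=np.radians(yaw); return np.array(c)+[l[0]*np.cos(a)-l[1]*np.sin(a), l[0]*np.sin(a)+l[1]*np.cos(a)]
WT=((616,120),-4.8); BT=((519,371),-5); RT=((520,-354),5.6)
def pick(xy,phi,zg,zup,pre,eff=40,ztop=60):
    bot.grip(pre); go((*xy,ztop),phi)
    hit=bot.movel([*xy,zg],max_speed=100,threshold=12); say("down",hit)
    bot.grip(0.0,eff); say("gripped"); bot.movel([*xy,zup],max_speed=250); say("up")
def place(xy,phi,zrel,zhi,pre,thr=4):
    go((*xy,zhi),phi); bot.movel([*xy,zrel+15],max_speed=250)
    hit=bot.movel([*xy,zrel-3],max_speed=40,threshold=thr); say("set",hit)
    bot.grip(pre); bot.movel([*xy,zhi],max_speed=250); say("released")
E
python3 - <<'E'
from h import *
pick((415,-156),60,2,120,0.75)
E
```

```text
down False t 3.3 tcp [ 415.8 -156.4    2.8] open 0.748 F [-0.9  0.9  0.2] g 0.0
gripped t 3.6 tcp [ 415.8 -156.4    3.1] open 0.47 F [-1.6  1.   7.8] g 39.4
up t 4.2 tcp [ 414.8 -155.9  119.7] open 0.468 F [ 0.1 -0.3 -1. ] g 40.3
```

```bash
python3 - <<'E'
from h import *
place(T(*WT,(-15,-33)),WT[1],9.5,120,0.62)
go((438,148,150),90); m,im=look("w2"); print(find(m,im,(438,148),16), find(m,im,T(*WT,(-15,-33)),22)); say()
E
```

```text
set True t 6.5 tcp [599.6  88.3   8.9] open 0.47 F [ 0.8 -0.1  1.6] g 43.6
released t 7.4 tcp [598.2  88.4 120.2] open 0.618 F [ 0.2 -0.6 -0.1] g 0.0
[(np.float64(3.4621220675501236), 438.1, 144.5, 41.2, 41.7, 71.4), (np.float64(160.37688611326823), 588.4, 92.4, 27.3, 30.3, 8.4)] [(np.float64(15.517035702837122), 583.7, 93.6, 26.7, 29.6, 8.4), (np.float64(171.13016733076455), 436.7, 144.6, 40.3, 40.8, 71.4)]
t 8.9 tcp [438.1 147.9 149.6] open 0.619 F [-0.4  0.6  0.5] g 0.0
```

View pics/w2.png

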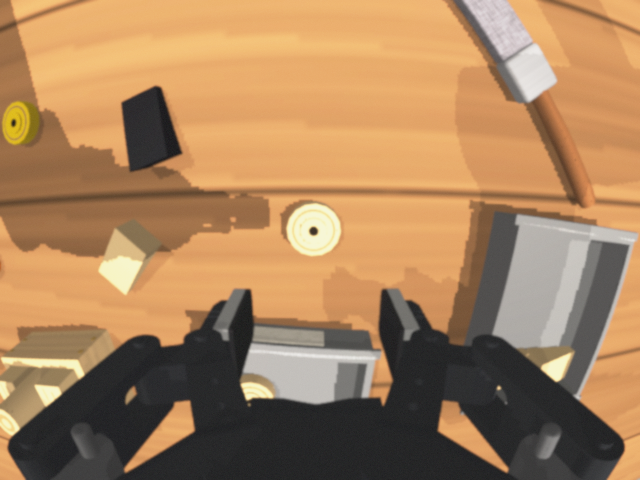

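The picture shows the second wheel at (313,230), 41×42 mm. The first wheel, partly hidden by the gripper, lies in the tray at about (257,388). Next is this wheel, then a look at the tray and a hover over the bonnet.

```bash
python3 - <<'E'
from h import *
pick((438,146),90,2,120,0.75)
xy=T(*WT,(-15,33))
place(xy,WT[1],9.5,120,0.62)
go((464,-16,150),47); m,im=look("b1"); print(find(m,im,(464,-16),23)); say()
E
```

```text
down False t 10.3 tcp [438.8 146.2   2.8] open 0.747 F [ 0.2 -0.5 -0. ] g 0.0
gripped t 10.7 tcp [438.8 146.1   3.1] open 0.47 F [-2.4  0.6  6.7] g 39.5
up t 11.3 tcp [437.7 145.9 119.7] open 0.472 F [ 0.   0.1 -0.9] g 40.3
set True t 13.6 tcp [605.1 154.2   8.9] open 0.472 F [1.1 0.1 1.3] g 43.9
released t 14.5 tcp [603.8 154.2 120.2] open 0.618 F [-0.4  0.4 -0.1] g 0.0
[(np.float64(2.051240684626644), 462.9, -17.8, 36.1, 58.6, 49.7), (np.float64(158.39409315546249), 597.1, -101.8, 62.9, 58.8, 8.9)]
t 16.2 tcp [464.1 -15.8 149.7] open 0.622 F [ 0.4 -0.1 -0.3] g 0.0
```

View pics/b1.png

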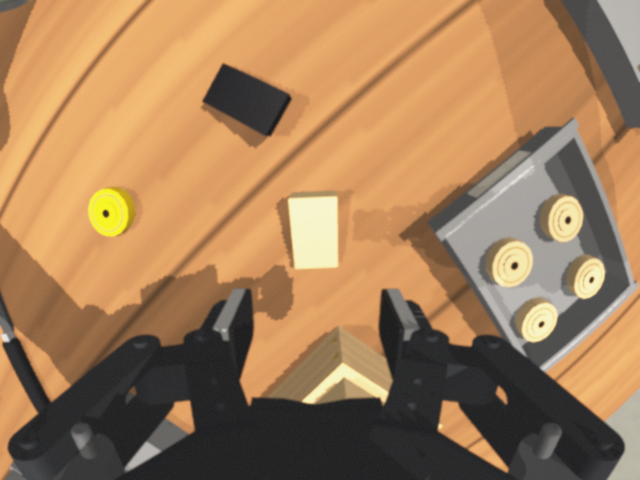

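The picture shows all four wheels flat in the wheel tray, the strays at (510,263) and (537,320). The bonnet is at (315,232). Its upper edge in the image is wider, so that is the tall end. I'll work out its corners at the right heights, then grasp.

```bash
python3 - <<'E'
from h import *
im=cv2.imread("pics/b1.png"); m=imaging.camera_model("wrist")
c=[c for c in blobs(wood(im),500,6000) if cv2.pointPolygonTest(c,(315,232),False)>0][0]
q=cv2.approxPolyDP(cv2.convexHull(c),6,True)[:,0]; q=q[np.argsort(q[:,1])]; print(q.tolist())
A=onplane(m,q[:2],34,True); B=onplane(m,q[2:],12,True); a,b=A.mean(0),B.mean(0)
print("widths",np.linalg.norm(A[0]-A[1]),np.linalg.norm(B[0]-B[1]),"len",np.linalg.norm(b-a),"centre",(a+b)/2,"ax",np.degrees(np.arctan2(*(b-a)[::-1])))
E
```

```text
[[333, 192], [288, 199], [337, 266], [295, 268]]
widths 31.863370651485166 33.55477633769105 len 60.845228458839486 centre [464.17168233 -19.27347833] ax -39.30111749428961
```

```bash
python3 - <<'E'
from h import *
pick((460.5,-15.5),50,4,120,0.75)
place(T(*BT,(-10,0)),BT[1],11.5,130,0.55)
p=T(*BT,(-10,0)); go((p[0]-60,p[1]-70,200),-5); m,im=look("b2"); say()
E
```

```text
down False t 17.7 tcp [461.4 -15.7   4.8] open 0.752 F [-0.1 -0.   0.8] g 0.0
gripped t 18.0 tcp [461.3 -15.6   4.8] open 0.384 F [-0.6  0.4  6.4] g 40.2
up t 18.7 tcp [460.1 -15.4 119.5] open 0.388 F [-0.8 -0.  -0.9] g 39.7
set True t 21.1 tcp [509.7 372.2  10.6] open 0.389 F [-0.8 -1.   4.7] g 40.7
released t 22.0 tcp [508.7 371.7 129.6] open 0.551 F [-0.8 -0.2 -0.4] g 0.0
t 22.6 tcp [448.8 301.8 198.6] open 0.553 F [ 0.5 -0.5  0.7] g 0.0
```

View pics/b2.png

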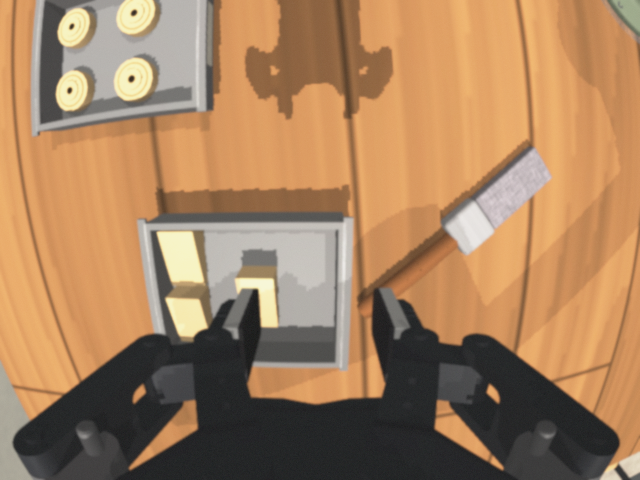

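The bonnet sits on its base in its tray at (257,292), beside the fixed two. Next is the barrel.

```bash
python3 - <<'E'
from h import *
bot.grip(0.75); bot.move_ptp([440,150,260],pose((440,150,260),90)); go((576,-117,190),98); m,im=look("r1"); say()
for c in blobs(wood(im),300,60000):
    (u,v),(w,h),a=cv2.minAreaRect(c); print(round(u),round(v),round(w),round(h),onplane(m,(u,v),129,True).round(1))
g=cv2.cvtColor(im,cv2.COLOR_BGR2GRAY)
C=cv2.HoughCircles(g,cv2.HOUGH_GRADIENT,1,60,param1=100,param2=25,minRadius=22,maxRadius=60)
for u,v,r in ([] if C is None else C[0][:5]): print("circ",u,v,r,onplane(m,[(u,v),(u+r,v),(u-r,v)],129,True).round(1).tolist())
E
```

```text
t 25.3 tcp [ 576.  -115.6  190.4] open 0.747 F [0.5 0.1 1.3] g 0.0
539 339 25 26 [[615.7  52.4]]
490 335 28 34 [[614.2   8. ]]
561 283 27 37 [[571.3  54.2]]
516 272 31 42 [[567.5  12.1]]
27 217 48 39 [[ 575.9 -321.4]]
316 272 149 151 [[ 583.3 -116.4]]
circ 207.5 87.5 22.35 [[486.6, -190.2], [485.7, -177.4], [487.3, -203.4]]
```

View pics/r1.png

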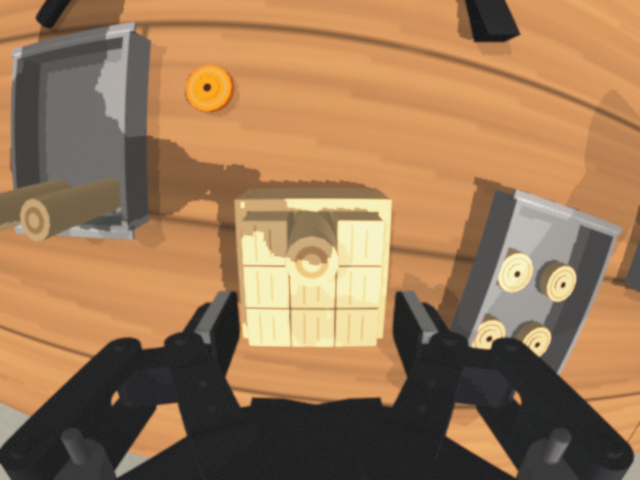

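The barrel's top ring is at about (312,262), in the middle cell of the crate's near row. The crate edges run square to the fingers. I'll take its point at z=129 and check it against the radius.

```bash
python3 - <<'E'
from h import *
m=imaging.camera_model("wrist")
print(onplane(m,[(312,262),(288,262),(337,262),(312,286)],129,True).round(1))
E
```

```text
[[ 578.  -119. ]
 [ 580.  -132.7]
 [ 576.  -104.7]
 [ 592.8 -116.9]]
```

```bash
python3 - <<'E'
from h import *
xy=(577,-118); z=97
print(bot.movel([*xy,z],max_speed=100,threshold=10)); say("down")
bot.grip(0.0,40); say("grip")
bot.movel([*xy,150],max_speed=60); say("mid"); bot.movel([*xy,215],max_speed=150); say("up")
cv2.imwrite("pics/s1.png",imaging.capture("scene")[60:360,60:460])
E
```

```text
False
down t 26.3 tcp [ 577.6 -118.1   97.7] open 0.749 F [ 0.2 -0.3  1. ] g 0.0
grip t 26.7 tcp [ 577.6 -118.2   97.8] open 0.361 F [-0.4 -0.6  3.3] g 39.6
mid t 27.8 tcp [ 576.7 -117.9  149.6] open 0.364 F [ 0.1 -0.6 -1. ] g 39.6
up t 28.4 tcp [ 576.7 -117.9  214.3] open 0.364 F [-0.4 -0.5 -1.3] g 39.6
```

View pics/s1.png

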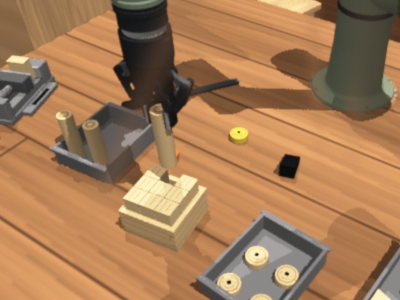

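The barrel is held upright and clear of the crate. Now placing it in its tray.

```bash
python3 - <<'E'
from h import *
xy=T(*RT,(-20,0)); bot.movel([577,-118,245])
go((*xy,245),95.6); bot.movel([*xy,110],max_speed=200)
print(bot.movel([*xy,91.5],max_speed=30,threshold=3)); say("set"); bot.dwell(0.2)
bot.grip(0.6); bot.dwell(0.2); bot.movel([*xy,245],max_speed=150); say("rel")
go((430,-200,330),95.6)
bot.dwell(0.3); m,im=look("r2"); cv2.imwrite("pics/top2.png",imaging.capture("top")); cv2.imwrite("pics/s2.png",imaging.capture("scene")); say()
E
```

```text
True
set t 31.1 tcp [ 500.1 -356.1   94.8] open 0.36 F [-0.6  0.4  4.8] g 40.2
rel t 33.0 tcp [ 499.6 -355.6  244. ] open 0.599 F [-0.5  0.8 -0.3] g 0.0
t 34.2 tcp [ 430.  -200.3  329.6] open 0.601 F [ 0.2  0.1 -0.2] g 0.0
```

View pics/s2.png

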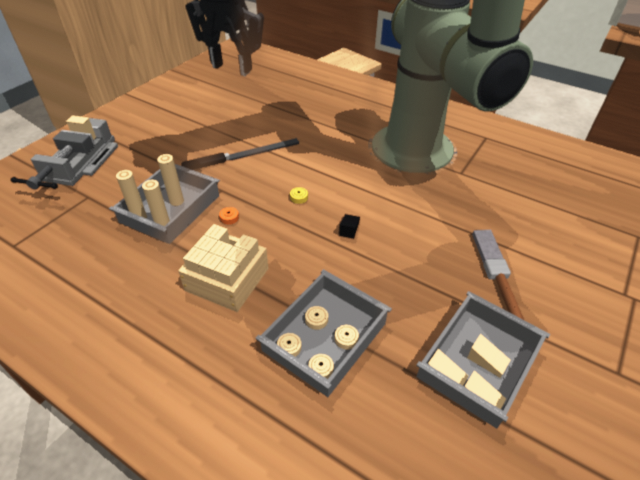

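View pics/r2.png

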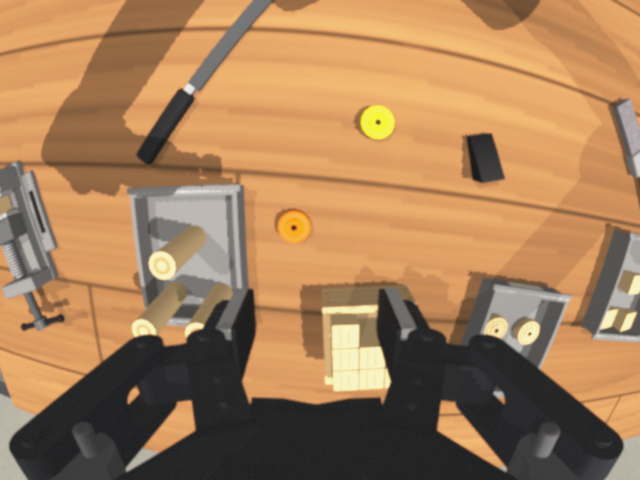

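In the scene view the barrel stands upright in its tray at (169,180). Four wheels lie flat at (330,335) and three bonnets sit on their bases at (475,372). The decoys, file and brush haven't moved.

```bash
python3 -c "
from bench import bot; print(bot.sign_off())"
```

```text
the job is handed in; nothing more can be done
None
```

The job is handed in, at about 34 s of the 115 s allowed: both wheels, the bonnet block and the barrel are in their trays as asked, and nothing else looked disturbed in the last pictures.

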